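Dip the self-watering planter's reservoir and hold the rod level to read

TASK

Check the water in the self-watering planter: take the dip rod from its wooden rest by the handle, slide it down the planter's sloping filler neck until its collar stops squarely on the rim, without forcing it, then draw it all the way out. Finish by holding the rod level and still in the gripper so its tip can be read, about 20 cm above the bench and clear of everything; do not put it down, and leave the other things on the bench where they are.

Things in the scene. Friction and masses are not known exactly. Their poses are not given: they have to be found in the camera images.
- rod: Dip rod, 258 mm long, 75 to 125 g, balancing near the collar; lies level in the rest, centre line 52 mm above the bench, z up. Origin: centre of the collar's stop face; x points along the rod to the tip. Aluminium shaft 10 mm thick, x = 0 to 140 mm (last 9 mm tapered to 5), dark level rings near the tip. Collar: disc 34 mm across, x = 0 to -6 mm. Square wooden handle behind it.
- grip (a point): Middle of the free part of the rod's handle, 60 mm behind the collar's stop face, on the centre line. The handle is a dark wooden bar 18 x 18 mm with rounded edges, from 18 to 118 mm behind the stop face. Same axes as the rod.
- tip (a point): The very tip of the dip rod, at x = +140 mm on the rod's centre line.
- rest: Wooden rest, fixed: base board 250 (x) x 64 (y) x 12 mm with two notched uprights 10 mm thick, 58 mm high, at x = +115 mm (34 mm wide, under the shaft) and x = -105 mm (42 mm wide, under the handle's end). Origin: centre of its underside. The rod lies with parallel axes, its origin straight above the rest's. 31 mm free under the handle. The rod lifts straight up out of the notches.
- planter: Grey self-watering planter with plants, fixed: trough 160 (x) x 320 (y) x 140 mm high. Origin: on the bench straight under the centre of the filler neck's mouth. The trough lies from y = -75 to -395 mm; the sloping neck comes out of its +y end wall. Plants stand 160 mm and more behind the mouth, leaves up to 290 mm above the bench.
- neck: Filler neck of the planter, a straight rigid tube: bore 18 mm, outside 26 mm (lip 31 mm), 155 mm deep. Origin: centre of its open mouth in the plane of the rim, 130 mm above the bench. z points out of the mouth along the bore, 45 degrees above level, away from the trough. With the rod fully in, the rod's origin is at this origin and the rod's x axis runs along -z.
- feed_bottle: Bystander: amber glass bottle with black cap, 54 mm across, 150 mm high, upright; origin at the centre of its underside.
- mug: Bystander: white mug, 74 mm across, 85 mm high, upright; origin at the centre of its underside.
- pot: Bystander: empty terracotta pot, 72 mm across, 65 mm high, upright; origin at the centre of its underside.
- stopper: Bystander: the neck's black rubber stopper, already pulled out, 31 mm across, 33 mm high, standing on the bench; origin at the centre of its underside.

How it is judged:
On the way, in this order (a step that is already met when the one before it is completed fails the run):
1. held by its handle, the rod is down the neck with its collar seated squarely on the rim: within 3 mm of it and touching, rod within 0.09 rad of the bore (z of rod in the frame of neck below 0.003 m and distance between rod and neck below 0.008 m and angle between the x axis of rod and the z axis of neck, either way round below 0.09 rad and z of tip in the frame of neck below -0.12 m and contact force between rod and planter above 0.2 N and x of the grasp point in the frame of rod below -0.012 m), for 0.2 s.
2. the rod is drawn fully out of the neck, still held by the fingers (z of tip in the frame of neck above 0.01 m and contact force between rod and the fingers above 1 N), for 0.1 s.
At the end, for the whole second after the job is handed in: The rod is held by its handle in the fingers alone, out of the neck with its tip at least 50 mm from the mouth, level within 0.1 rad, tip and collar at least 150 mm above the bench and the tip no higher than 350 mm, touching neither planter, rest nor bottle, and still (under 20 mm/s and 0.15 rad/s) (angle between rod's own x axis and vertical between 1.471 and 1.671 rad and height (world z) of tip between 0.15 and 0.35 m and height (world z) of rod above 0.15 m and distance between tip and neck above 0.05 m and contact force between rod and the fingers above 1 N and contact force between rod and planter below 0.05 N and contact force between rod and rest below 0.05 N and linear speed of rod below 0.02 m/s and angular speed of rod below 0.15 rad/s and x of the grasp point in the frame of rod below -0.012 m and contact force between rod and feed_bottle below 0.05 N); the arm keeps its last pose, push and grip.
It fails at once if the rod is forced against the planter (over 40 N) (contact force between rod and planter above 40 N).
It fails at once if a bystander is moved by more than 25 mm or knocked over (distance of any of feed_bottle, mug, pot, stopper from where it was at the start of the episode above 0.025 m or angle between any of feed_bottle, mug, pot, stopper's own z axis and vertical above 0.5 rad).
It also fails if it takes over 43 s, if anything falls off the work surface, if the arm or the gripper's body presses on something with over 40 N, if the wrist force passes 120 N, or if a joint passes its speed limit or range.

ROBOT

A 7-joint arm with a two-finger parallel gripper is mounted at the origin on the work surface. World frame = base frame: x ahead of the robot, y to its left, z up, the work surface at z = 0. Lengths are in m, angles in rad, forces in N, time in s.
With the tool pointing down it reaches from about 0.35 to 0.9 m from the base axis. Payload 8.1 kg.
Tool frame: the origin (TCP) lies midway between the tips of the shut fingers; the grasp point (between the pads) lies 19 mm behind it (robot.tcp_to_grasp is the distance from the TCP to the grasp point, in m); z points along the fingers, y is the line along which they close (so a half turn about z gives the same grasp; the last joint's range is limited). The gripper opens to 92 mm and grips with 3 to 60 N. Pads are 19 mm wide; open, the fingers measure 130 mm over their backs; the gripper's body (75 mm by 190 mm) begins 47 mm behind the grasp point.
Start: joints at [1.198, 0.434, 0.025, 1.573, -0.012, 1.134, -0.075], TCP at [0.167, -0.602, 0.227] pointing down, gripper open.
Joint ranges: [-2.62, 2.62], [-0.44, 2.09], [-1.27, 1.32], [0.08, 2.57], [-1.32, 4.46], [0.12, 2], [-2.74, 2.74]. Speed limits (rad/s): [2.22, 2.22, 3.01, 3.01, 3.14, 3.14, 3.14].

INTERFACE

Orientations are given as a 3x3 rotation matrix whose columns are the frame's x, y, z axes.
In Python, from workcell import monitor, camera, ticket, robot gives the robot as it stands.
- The arm moves only by the tool play_rows, never from a script. Its argument "targets" is a list of rows, each a list of 2 entries, a list of its own where there are three numbers: the shift along the world's x, y, z in units of 150 mm (1.0 is 150 mm), then the turn, a rotation vector about the world's x, y, z in units of pi/4 rad (1.0 is pi/4 rad). A call has 1 to 12 rows; each row shifts and turns the commanded pose from where the row before left it; what a row does not reach is not made up. A row lasts 1/10 s, in which the tool goes at most 50 mm and 8.59 degrees, less where a joint would pass 70% of its speed; a pose out of reach is approached as far as the arm can. A call with a number of a shift or a turn outside -1 to 1 is refused whole. A call with a gripper value outside its range is refused whole. "gripper" is the opening, from -1 (shut) to 1 (fully open), set as the call begins (left out, the last holds). The fingers move at their own pace and stop on an object; "squeeze" is the grip in N (left out, the last holds). Time passes only in rows, so rows that do not move let the fingers close. It gives the time, the measured TCP pose, the force, the opening and the grip force at its end, in the units of the state.
- monitor.get_obs(): the state, without advancing time (a new reading comes with each control period).
- camera(name): name is "scene" or "top" or "wrist"; returns a dict with "img" (480x640x3 uint8, red, green, blue), "depth" (480x640 float32, m along the optical axis (not along the pixel's ray), 0 where there is no reading), "intrinsics" (3x3 intrinsics, pixels), "k1" (the pictures are not rectified: a ray, as slopes to the right and down, at radius r is drawn at 1 + k1 r^2 times it, then the intrinsics apply), "eye" and "rotation" of the camera in the world. Camera axes: x right, y down, z forward; pixel columns grow to the right and rows downward; lengths in m; the calibration is good to about 2 mm. A picture is of the moment at which its call begins.
- ticket.finish_job(): hands the job in; it is judged then, once.
The state is a dict: "time_s": time; "joints": joint angles; "dq": joint speeds; "joint_torque": joint torques, N m; "eef_pos": TCP position; "orientation": TCP orientation; "force": force on the tool from outside, world axes, zero at the start; "torque": the same for the moment, N m; "opening": opening from 0.0 (shut) to 1.0 (fully open); "grasp_force": force on a finger pad.
Only numpy, scipy, OpenCV 4.12 (cv2) and the standard library are available. Lean on these libraries where they do the work, as an engineer would, in place of code of your own. Each camera call takes 0.05 s, during which the arm holds its last target. There are 200 camera calls.

## Working session

There is one attempt and no reset: what is moved stays moved. The work goes in short steps, Python scripts to look and compute and a tool call to move; the robot and the scene stay as the last step left them, time stands still between calls to the robot, and variables do not carry over. Pictures are saved under pics/ and viewed, at most 10 in all, crops included, and the job is handed in when it is done.

Besides the shell and the picture viewer there is one more tool, called after ">>>" by a JSON object that holds its "fn" and its "kwargs". play_rows: Moves the arm, as the interface text tells. Shifts and turns lie within -1 to 1; 1 stands for 150 mm of shift or pi/4 rad of turn. Its arguments: {"type":"object","properties":{"targets":{"type":"array"},"gripper":{"type":"number"},"squeeze":{"type":"number"}},"required":["targets"]}

```bash
mkdir -p pics; ls; cat > h.py <<'E'
import numpy as np,cv2
from workcell import monitor,camera,ticket,robot
def snap(n):
    c=camera(n); np.savez('pics/'+n+'.npz',**{k:np.array(v) for k,v in c.items()}); return c
def load(n): return dict(np.load('pics/'+n+'.npz'))
def rays(c,uv):
    K=np.array(c['intrinsics']);uv=np.atleast_2d(np.array(uv,float))
    d=cv2.undistortPoints(uv.reshape(-1,1,2),K,np.array([float(c['k1']),0,0,0,0])).reshape(-1,2)
    return np.c_[d,np.ones(len(d))]
def pts(c,uv):  # by depth
    uv=np.atleast_2d(uv).astype(int);z=c['depth'][uv[:,1],uv[:,0]]
    return (rays(c,uv)*z[:,None])@np.array(c['rotation']).T+c['eye']
def plane(c,uv,h):
    r=rays(c,uv)@np.array(c['rotation']).T;e=np.array(c['eye']);return e+r*((h-e[2])/r[:,2])[:,None]
E
python3 - <<'E'
from h import *
for n in('scene','top','wrist'):
    c=snap(n);cv2.imwrite(f'pics/{n}0.png',c['img'][:,:,::-1]);print(n,c['eye'],c['rotation'],c['k1'],c['intrinsics'])
o=monitor.get_obs();print(o);print(robot.tcp_to_grasp)
E
```

```text
pics
scene [ 1.09520862 -0.31030444  0.61534022] [[ 0.64553381  0.4555468  -0.61299528]
 [ 0.76366413 -0.39568698  0.51014597]
 [-0.01015889 -0.79743898 -0.60331407]] -0.04939771297831585 [[490.45069233   0.         324.27947278]
 [  0.         490.45069233 240.65807804]
 [  0.           0.           1.        ]]
top [0.53591468 0.10620774 0.77781142] [[-0.00828534 -0.99739164  0.07170268]
 [-0.99959302  0.01021835  0.02663402]
 [-0.02729723 -0.07145282 -0.99707039]] -0.008192382842973593 [[449.43328061   0.         312.25322867]
 [  0.         449.43328061 237.25096919]
 [  0.           0.           1.        ]]
wrist [ 0.24555071 -0.58026712  0.384294  ] [[ 2.65603896e-01 -9.18491897e-01 -2.92962807e-01]
 [-9.64082152e-01 -2.53175626e-01 -8.02976155e-02]
 [-4.18332887e-04  3.03767573e-01 -9.52746077e-01]] -0.07080467083593293 [[357.91004709   0.         315.90119971]
 [  0.         357.91004709 240.68117497]
 [  0.           0.           1.        ]]
{'time_s': 0.15, 'joints': array([ 1.19843205,  0.43503466,  0.02501527,  1.57384332, -0.01157621,
        1.13399293, -0.07508294]), 'dq': array([-6.60823173e-04, -1.67543372e-03,  1.50674614e-04, -1.68952459e-03,
        9.09994281e-05,  6.95813582e-05, -3.57144693e-04]), 'joint_torque': array([ 1.87623096e-03, -6.68263364e+01,  9.85774174e-01, -3.14695752e+01,
       -6.05806173e-02,  3.93975328e-02,  1.24165849e-04]), 'eef_pos': array([ 0.16639492, -0.60206885,  0.22616062]), 'orientation': array([[ 9.63854595e-01,  2.66428468e-01, -4.37280790e-04],
       [ 2.66428789e-01, -9.63854037e-01,  1.04645163e-03],
       [-1.42670350e-04, -1.12513140e-03, -9.99999357e-01]]), 'force': array([ 0.15916555,  0.62615072, -0.30606147]), 'torque': array([-0.02706645, -0.0377173 , -0.04434928]), 'grasp_force': 0.0, 'opening': 1.0015015460822927}
0.0188
```

View pics/scene0.png

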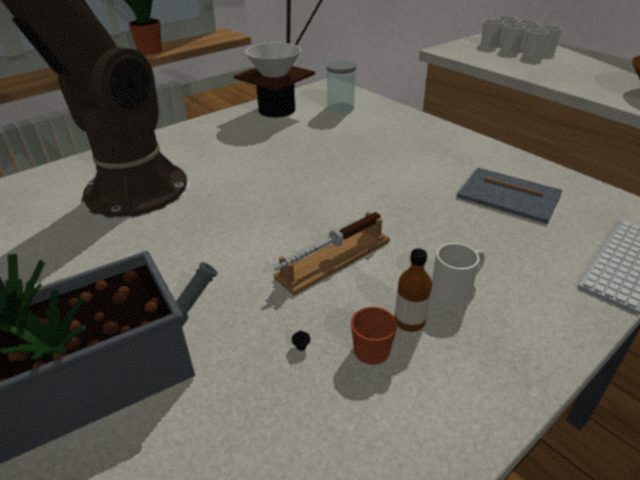

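View pics/top0.png

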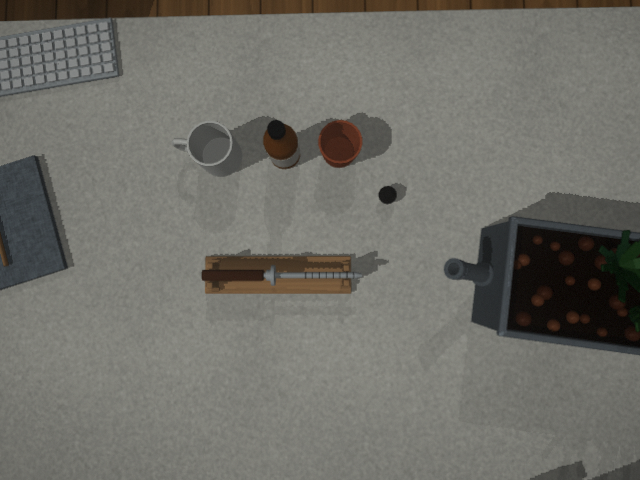

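The scene image shows the planter at left, with the neck mouth near (207,268), the rod on its rest at (275–380, 215–270), and the bystanders to the right. In the top image the handle end is at (202,275), the collar at (270,275) and the tip at (357,275). The neck mouth is at about (455,269), and the stopper, pot, bottle and mug lie above the rest.

```bash
python3 - <<'E'
from h import *
c=load('top')
img=c['img'];hsv=cv2.cvtColor(img,cv2.COLOR_RGB2HSV)
print('handle end/collar/tip h.052',plane(c,[(202,275),(270,275),(357,275)],.052).round(4))
# wood base board mask
roi=np.zeros(img.shape[:2],np.uint8);roi[245:305,190:365]=1
m=((hsv[...,1]>90)&(hsv[...,0]<25)&(roi>0)).astype(np.uint8)
cn=max(cv2.findContours(m,0,1)[0],key=cv2.contourArea);r=cv2.minAreaRect(cn);b=cv2.boxPoints(r)
print(r);print('board',plane(c,b,.012).round(4),plane(c,[r[0]],.012))
for s,(u0,v0,u1,v1) in {'top':(430,245,520,300)}.items():
    d=c['depth'][v0:v1,u0:u1];vv,uu=np.mgrid[v0:v1,u0:u1]
    P=pts(c,np.c_[uu.ravel(),vv.ravel()])
    k=(P[:,2]>.1)&(P[:,2]<.14)&(uu.ravel()<478);print(P[k].min(0),P[k].max(0),k.sum())
    for z in np.arange(.09,.14,.01):
        kk=(abs(P[:,2]-z)<.005)&(uu.ravel()<490);print(z,P[kk].mean(0).round(4),kk.sum())
# shaft/handle via depth
vv,uu=np.mgrid[255:296,195:365];P=pts(c,np.c_[uu.ravel(),vv.ravel()]);
k=(P[:,2]>.045)&(P[:,2]<.075);print(P[k].min(0),P[k].max(0))
big=[cv2.resize(img[225:325,190:370],None,fx=4,fy=4,interpolation=cv2.INTER_CUBIC),cv2.resize(img[230:310,430:530],None,fx=5,fy=5)]
cv2.imwrite('pics/rodc.png',big[0][:,:,::-1])
s=load('scene')
a=cv2.resize(s['img'][240:320,160:250],None,fx=6,fy=5)
b=cv2.resize(big[1],(400,400));a=cv2.resize(a,(400,400))
cv2.imwrite('pics/neckc.png',np.hstack([a,b])[:,:,::-1])
E
```

```text
handle end/collar/tip h.052 [[0.5286 0.305  0.052 ]
 [0.5277 0.1943 0.052 ]
 [0.5266 0.0542 0.052 ]]
((276.0, 274.0), (36.0, 148.0), 90.0)
board [[0.5607 0.3162 0.012 ]
 [0.5584 0.0627 0.012 ]
 [0.4975 0.0636 0.012 ]
 [0.4992 0.3157 0.012 ]] [[0.52888038 0.18894064 0.012     ]]
[ 0.51993731 -0.12114701  0.10011186] [ 0.55075038 -0.06682753  0.13986773] 582
0.09 [ 0.5278 -0.1303  0.0903] 72
0.09999999999999999 [ 0.5294 -0.1168  0.1003] 84
0.10999999999999999 [ 0.5321 -0.1015  0.1103] 124
0.11999999999999998 [ 0.5351 -0.083   0.1207] 190
0.12999999999999998 [ 0.5337 -0.0848  0.13  ] 151
0.13999999999999996 [ 0.5348 -0.0863  0.1372] 87
[0.50760518 0.04795604 0.04528947] [0.54794617 0.30364665 0.0712685 ]
```

View pics/rodc.png

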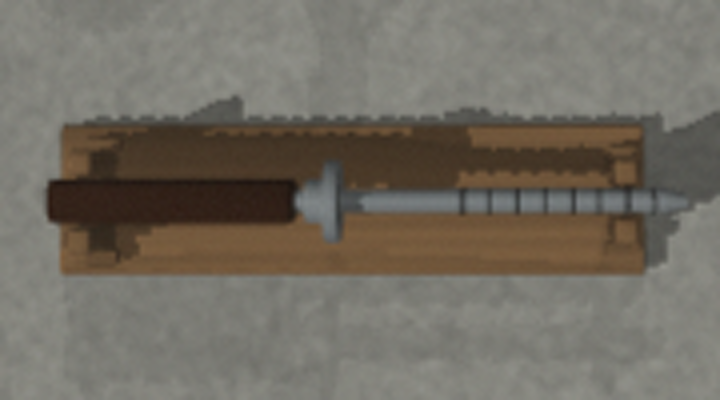

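View pics/neckc.png

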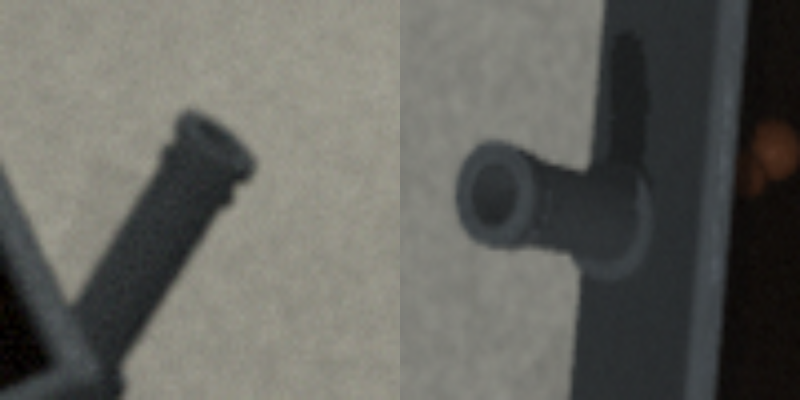

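```bash
python3 - <<'E'
from h import *
c=load('top');s=load('scene')
print('rod handle-end, hc, stop',plane(c,[(202,275.2),(264,275.2),(275.2,275.2)],.052).round(4), 'tip',plane(c,[(362,275.2)],.052).round(4))
print('mouth',plane(c,[(453.6,268.8)],.13).round(4),plane(s,[(209.5,268)],.13).round(4))
vv,uu=np.mgrid[180:420,490:640];P=pts(c,np.c_[uu.ravel(),vv.ravel()])
# rim +y edge: for each x row, min-u pixel with z ~ .14
Z=P[:,2].reshape(vv.shape);E=[]
for i in range(Z.shape[0]):
    j=np.where((Z[i]>.134)&(Z[i]<.146))[0]
    if len(j)>2: E.append((490+j[0],180+i))
E=np.array(E);Q=plane(c,E,.14);Q=Q[(Q[:,0]>np.quantile(Q[:,0],.05))&(Q[:,0]<np.quantile(Q[:,0],.95))]
l=cv2.fitLine(Q[:,:2].astype(np.float32),cv2.DIST_HUBER,0,.01,.01).ravel();print('rim +y edge',l,np.degrees(np.arctan2(l[1],l[0])),Q[0],Q[-1])
# side edges at columns
for side in(0,-1):
    E=[]
    for j in range(25,150):
        i=np.where((Z[:,j]>.134)&(Z[:,j]<.146))[0]
        if len(i): E.append((490+j,180+i[side]))
    Q=plane(c,E,.14);l=cv2.fitLine(Q[:,:2].astype(np.float32),cv2.DIST_HUBER,0,.01,.01).ravel();print('side',l,np.degrees(np.arctan2(l[0],l[1])))
E
```

```text
rod handle-end, hc, stop [[0.5282 0.305  0.052 ]
 [0.5275 0.2041 0.052 ]
 [0.5273 0.1859 0.052 ]] tip [[0.5262 0.0462 0.052 ]]
mouth [[ 0.5353 -0.0779  0.13  ]] [[ 0.5396 -0.0781  0.13  ]]
rim +y edge [ 0.99003506 -0.1408212   0.5182312  -0.14276564] -8.095368 [ 0.59768812 -0.15473019  0.14      ] [ 0.42596604 -0.25230113  0.14      ]
side [ 0.14292204  0.98973393  0.59570694 -0.24788539] 8.216969
side [ 0.13856997  0.99035263  0.42796758 -0.24136844] 7.965104
```

>>> {"fn": "play_rows", "kwargs": {"targets": [[[0.1,0.23,0.12],[0,0,0.069]],[[0.1,0.23,0.12],[0,0,0.069]],[[0.1,0.23,0.12],[0,0,0.069]],[[0.1,0.23,0.12],[0,0,0.069]],[[0.1,0.23,0.12],[0,0,0.069]],[[0.1,0.23,0.1],[0,0,0.069]],[[0.1,0.23,0],[0,0,0.069]],[[0.1,0.23,0],[0,0,0.069]],[[0.1,0.23,0],[0,0,0.069]],[[0.1,0.23,0],[0,0,0.069]],[[0.1,0.23,0],[0,0,0.069]],[[0.1,0.23,0],[0,0,0.069]]], "gripper": 1}}

```text
time_s: 1.35
eef_pos: [0.3467, -0.1869, 0.3317]
orientation: [[0.604, 0.797, -0.0], [0.797, -0.604, -0.0], [-0.0, 0.0, -1.0]]
force: [0.9, -0.0, -0.1]
opening: 0.999
grasp_force: 0.0
```

>>> {"fn": "play_rows", "kwargs": {"targets": [[[0.1,0.23,0],[0,0,0.069]],[[0.1,0.23,0],[0,0,0.069]],[[0.1,0.23,0],[0,0,0.069]],[[0.1,0.23,0],[0,0,0.069]],[[0.1,0.23,0],[0,0,0.069]],[[0.1,0.23,0],[0,0,0.069]],[[0.1,0.23,0],[0,0,0.069]],[[0.1,0.23,0],[0,0,0.069]],[[0.1,0.23,0],[0,0,0.069]],[[0.1,0.23,0],[0,0,0.069]],[[0,0,0],[0,0,0]],[[0,0,0],[0,0,0]]]}}

```text
time_s: 2.55
eef_pos: [0.4963, 0.1572, 0.3312]
orientation: [[0.107, 0.994, -0.001], [0.994, -0.107, 0.0], [-0.0, -0.001, -1.0]]
force: [0.3, -0.5, -0.7]
opening: 1.0
grasp_force: 0.0
```

```bash
python3 - <<'E'
from h import *
c=snap('wrist');cv2.imwrite('pics/w1.png',c['img'][:,:,::-1]);print(c['eye'],c['rotation'],monitor.get_obs()['joints'])
E
```

```text
[0.50485999 0.23914347 0.48944623] [[ 0.99415064 -0.10252612 -0.03395425]
 [-0.10799634 -0.9469942  -0.30255377]
 [-0.00113481  0.30445096 -0.95252734]] [ 0.18561951  0.28163399 -0.75863662  1.61129509  0.19826156  1.32911186
 -0.71043627]
```

View pics/w1.png

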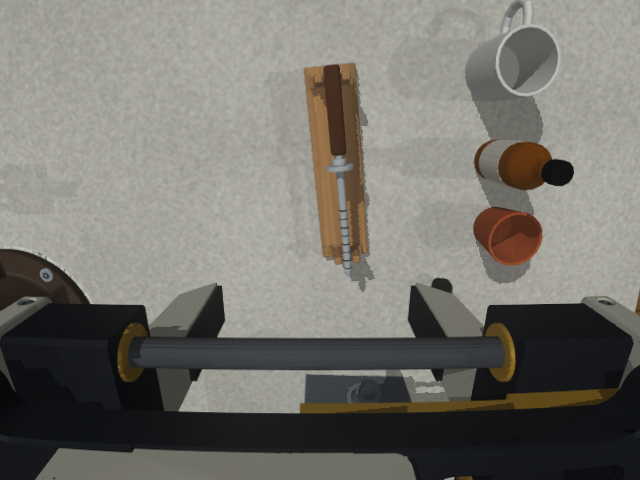

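The wrist image shows the handle from (333,67) to (338,154), the collar at about (340,168) and the tip at (348,274). The neck mouth shows through the gripper at about (369,391).

```bash
python3 - <<'E'
from h import *
c=load('wrist');print(plane(c,[(333,67),(338.5,154),(341,170),(348,274)],.052).round(4),plane(c,[(369,391)],.13).round(4))
E
```

```text
[[0.5306 0.3026 0.052 ]
 [0.5279 0.2055 0.052 ]
 [0.5292 0.1862 0.052 ]
 [0.5265 0.0496 0.052 ]] [[ 0.5363 -0.0764  0.13  ]]
```

>>> {"fn": "play_rows", "kwargs": {"targets": [[[0.036,0.0915,-0.2125],[0,0,0.061]],[[0.036,0.0915,-0.2125],[0,0,0.061]],[[0.036,0.0915,-0.2125],[-0.111,0,0]],[[0.036,0.0915,-0.2125],[-0.111,0,0]],[[0.036,0.0915,-0.2125],[-0.111,0,0]],[[0.035,0.0915,-0.2125],[-0.111,0,0]],[[0,0,0],[0,0,0]],[[0,0,0],[0,0,0]]]}}

```text
time_s: 3.4
eef_pos: [0.5284, 0.2382, 0.1396]
orientation: [[0.012, 1.0, -0.002], [0.939, -0.012, -0.343], [-0.343, 0.003, -0.939]]
force: [0.3, -1.0, 0.8]
opening: 0.996
grasp_force: 0.0
```

>>> {"fn": "play_rows", "kwargs": {"targets": [[[0,0.009,-0.2],[0,0,0]],[[0,0,-0.2],[0,0,0]],[[0,0,-0.15],[0,0,0]],[[0,0,-0.1],[0,0,0]],[[0,0,-0.05],[0,0,0]],[[0,0,0],[0,0,0]],[[0,0,0],[0,0,0]]]}}

```text
time_s: 4.1
eef_pos: [0.5296, 0.2404, 0.0368]
orientation: [[0.014, 1.0, 0.001], [0.94, -0.013, -0.341], [-0.341, 0.006, -0.94]]
force: [0.2, 0.5, -0.3]
opening: 0.999
grasp_force: 0.0
```

>>> {"fn": "play_rows", "kwargs": {"targets": [[[0,0,0],[0,0,0]],[[0,0,0],[0,0,0]],[[0,0,0],[0,0,0]],[[0,0,0],[0,0,0]],[[0,0,0],[0,0,0]],[[0,0,0],[0,0,0]],[[0,0,0],[0,0,0]],[[0,0,0],[0,0,0]]], "gripper": -1, "squeeze": 45}}

```text
time_s: 4.9
eef_pos: [0.5288, 0.2403, 0.0354]
orientation: [[0.013, 1.0, -0.0], [0.94, -0.012, -0.342], [-0.342, 0.004, -0.94]]
force: [-0.7, 0.1, -0.2]
opening: 0.352
grasp_force: 0.0
```

>>> {"fn": "play_rows", "kwargs": {"targets": [[[0,0,0],[0,0,0]],[[0,0,0],[0,0,0]],[[0,0,0],[0,0,0]],[[0,0,0],[0,0,0]],[[0,0,0],[0,0,0]]]}}

```text
time_s: 5.4
eef_pos: [0.5288, 0.2403, 0.0355]
orientation: [[0.013, 1.0, -0.0], [0.94, -0.012, -0.342], [-0.342, 0.004, -0.94]]
force: [-0.5, 0.1, -0.3]
opening: 0.192
grasp_force: 45.0
```

>>> {"fn": "play_rows", "kwargs": {"targets": [[[0,0,0.1],[0,0,0]],[[0,0,0.2],[0,0,0]],[[0,0,0.3],[0,0,0]],[[0,0,0.3],[0,0,0]],[[0,0,0.2],[0,0,0]],[[0,0,0.1],[0,0,0]],[[0,0,0],[0,0,0]],[[0,0,0],[0,0,0]],[[0,0,0],[0,0,0]]]}}

```text
time_s: 6.3
eef_pos: [0.5282, 0.2395, 0.2136]
orientation: [[0.012, 1.0, -0.002], [0.939, -0.012, -0.343], [-0.343, 0.002, -0.939]]
force: [0.4, -0.1, -0.9]
opening: 0.191
grasp_force: 45.0
```

```bash
python3 - <<'E'
from h import *
c=snap('scene');print(monitor.get_obs()['eef_pos'],monitor.get_obs()['joints']);w=snap('wrist')
cv2.imwrite('pics/s2.png',np.hstack([cv2.resize(c['img'][80:280,200:467],(400,300)),cv2.resize(w['img'],(400,300))])[:,:,::-1])
E
```

```text
[0.52821272 0.23966304 0.21366896] [-0.28913828  0.57513799 -0.62734899  1.5290291   0.5469215   1.45303631
 -1.04884696]
```

View pics/s2.png

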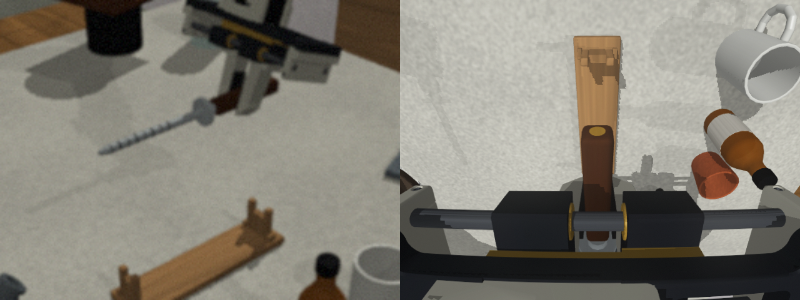

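The left half shows the rod held and level-looking, with the tip at full-frame (267,181) and the collar near (336,154). The right half, from the wrist camera, shows the handle square between the pads.

```bash
python3 - <<'E'
from h import *
c=load('scene');e=np.array(c['eye']);r=rays(c,[(267.4,181.5),(335.5,154)])@c['rotation'].T
print(e+r*((.528-e[0])/r[:,0])[:,None])
print(pts(c,[(268,181),(272,180),(275,179),(335,154),(337,152)]).round(4))
t=snap('top');cv2.imwrite('pics/t3.png',cv2.resize(t['img'][180:360,150:450],(800,480))[:,:,::-1])
E
```

```text
[[0.528      0.04792945 0.22919445]
 [0.528      0.1890951  0.22894782]]
[[0.5298 0.048  0.2308]
 [0.5314 0.0545 0.2308]
 [0.5311 0.0603 0.2303]
 [0.5298 0.1864 0.2306]
 [0.5332 0.1879 0.2351]]
```

View pics/t3.png

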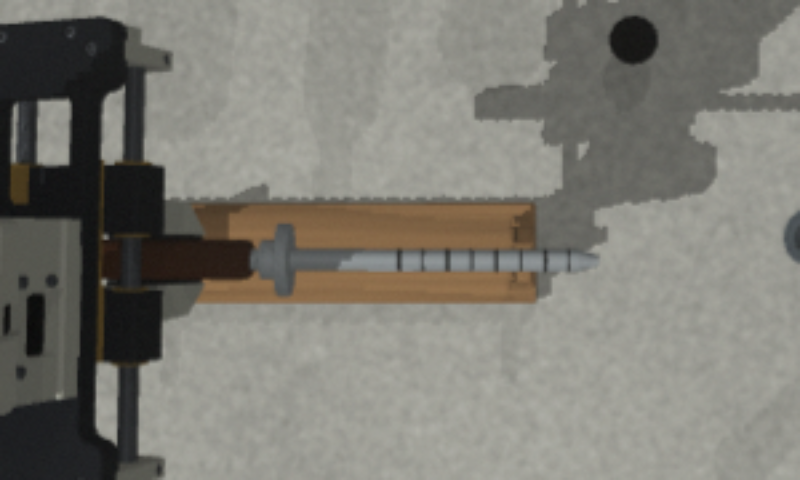

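The top crop shows the stop face at crop (294,260), which is full-frame (260.2,277.5), and the tip at crop (600,260), which is (375,277.5).

```bash
cat > goal.py <<'E'
from h import *
from scipy.spatial.transform import Rotation as R
def delta(off,rod_o,rod_x,pos,Rt,yaw=8.1,mouth=(.536,-.0775,.13)):
    # rod in tool frame measured at pose (pos,Rt); returns desired TCP with stop face 'off' m out along neck z
    y=np.radians(yaw);h=np.array([np.sin(y),np.cos(y),0]);z=(h+[0,0,1])/np.sqrt(2)
    a=R.from_matrix(Rt)
    want=-z; lat=np.cross(h,[0,0,1])  # horizontal normal
    hx=np.array(rod_x)/np.linalg.norm(rod_x);l0=np.cross(-hx,[0,0,1]);l0/=np.linalg.norm(l0)
    A=np.c_[hx,l0,np.cross(hx,l0)];B=np.c_[want,lat,np.cross(want,lat)]
    Q=B@A.T
    Rg=Q@Rt; p=np.array(mouth)+off*z+Q@(np.array(pos)-rod_o)
    return p,Rg,Q
E
python3 - <<'E'
from goal import *
t=load('top');P=plane(t,[(260.2,277.5),(375,277.5),(217.5,277.1)],.2305);print(P.round(4))
o=monitor.get_obs();pos,Rt=o['eef_pos'],o['orientation']
rx=np.array([-.010,-1,0]);ro=np.array([.5288,.1865,.2310])
for off in(.19,.15,0):
    p,Rg,Q=delta(off,ro,rx,pos,Rt);print(off,p.round(4),((p-pos)/.15).round(3));
print(R.from_matrix(Q).as_rotvec()/(np.pi/4),Rg.round(3), R.from_matrix(Q).as_euler('zyx',degrees=True))
E
```

```text
[[0.5268 0.1846 0.2305]
 [0.5257 0.0453 0.2305]
 [0.5277 0.237  0.2305]]
0.19 [0.561  0.1048 0.2901] [ 0.217 -0.9    0.507]
0.15 [0.557  0.0768 0.2618] [ 0.191 -1.087  0.318]
0 [ 0.5421 -0.0282  0.1558] [ 0.091 -1.787 -0.389]
[ 0.99782443 -0.07566554 -0.15857524] [[ 0.131  0.99   0.061]
 [ 0.897 -0.144  0.417]
 [ 0.422  0.    -0.907]] [-5.1737427  -5.71799227 44.71276848]
```

>>> {"fn": "play_rows", "kwargs": {"targets": [[[0.025,-0.1,0.057],[0.111,-0.0084,-0.0176]],[[0.025,-0.1,0.057],[0.111,-0.0084,-0.0176]],[[0.025,-0.1,0.057],[0.111,-0.0084,-0.0176]],[[0.025,-0.1,0.057],[0.111,-0.0084,-0.0176]],[[0.025,-0.1,0.057],[0.111,-0.0084,-0.0176]],[[0.025,-0.1,0.057],[0.111,-0.0084,-0.0176]],[[0.025,-0.1,0.057],[0.111,-0.0084,-0.0176]],[[0.025,-0.1,0.057],[0.111,-0.0084,-0.0176]],[[0.025,-0.1,0.057],[0.111,-0.0084,-0.0176]],[[0,0,0],[0,0,0]],[[0,0,0],[0,0,0]],[[0,0,0],[0,0,0]]]}}

```text
time_s: 7.65
eef_pos: [0.5619, 0.1066, 0.2922]
orientation: [[0.13, 0.99, 0.061], [0.897, -0.143, 0.419], [0.423, 0.001, -0.906]]
force: [0.3, -0.1, -0.0]
opening: 0.195
grasp_force: 45.0
```

```bash
python3 - <<'E'
from goal import *
c=snap('scene');t=snap('top');o=monitor.get_obs();print(o['joints'],o['eef_pos'],o['orientation'].round(4))
cv2.imwrite('pics/s4.png',np.hstack([cv2.resize(c['img'][120:320,140:340],(400,400),interpolation=2),cv2.resize(t['img'][200:340,330:470],(400,400),interpolation=2)])[:,:,::-1])
E
```

```text
[ 0.63396462  0.40807458 -0.88117137  1.68135701 -0.11711847  1.0480871
 -0.27267961] [0.56190768 0.10725421 0.29248342] [[ 0.1281  0.9899  0.0615]
 [ 0.8968 -0.1421  0.419 ]
 [ 0.4234  0.0015 -0.9059]]
```

View pics/s4.png

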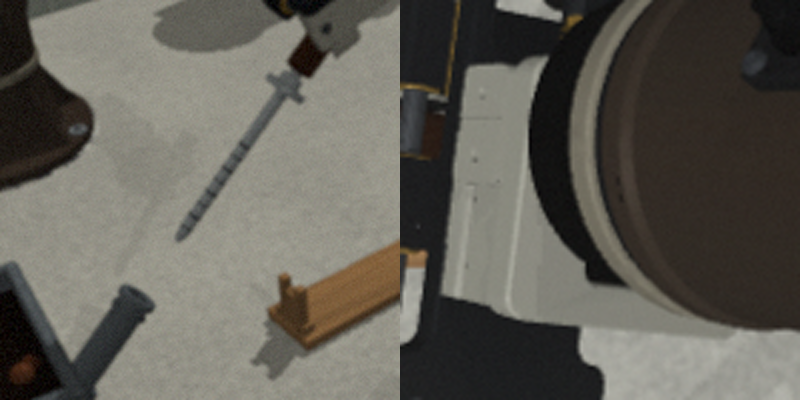

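The left half shows the tip at full-frame (230,239), the collar at (283.5,163) and the mouth centre at about (208.5,269). The rod line extends into the mouth. The top view is blocked by the arm.

```bash
cat >> goal.py <<'E'
def proj(c,P):
    Rc=np.array(c['rotation']);p=(np.atleast_2d(P)-c['eye'])
    return cv2.projectPoints(p,cv2.Rodrigues(Rc.T)[0],np.zeros(3),np.array(c['intrinsics']),np.array([float(c['k1']),0,0,0,0]))[0].reshape(-1,2)
# rod in tool frame from level hold
POS0=np.array([.52821,.23966,.21367]);RT0=R.from_matrix([[.012,1,-.002],[.939,-.012,-.343],[-.343,.002,-.939]]).as_matrix()
RO=np.array([.5275,.1855,.2305]);RX=np.array([-.0105,-1,0])
ro_t=RT0.T@(RO-POS0);rx_t=RT0.T@RX
E
python3 - <<'E'
from goal import *
c=load('scene');o=monitor.get_obs();Rt=o['orientation'];p=o['eef_pos']
ro=p+Rt@ro_t;rx=Rt@rx_t;tip=ro+.14*rx
y=np.radians(8.1);z=np.array([np.sin(y),np.cos(y),1])/np.sqrt(2);m=np.array([.536,-.0775,.13])
print('rx',rx,'z',z,'ang',np.arccos(-rx@z));d=ro-m;print('off',d@z,'lat',d-(d@z)*z);d=tip-m;print('tip off',d@z,'lat',d-(d@z)*z)
print('tip,collar,mouth px',proj(c,np.array([tip,ro,m])))
print('depth pts tip/shaft', pts(c,[(231,237),(234,233),(240,225)]).round(4), 'pred',tip.round(4))
pg,Rg,Q=delta(.13,ro,rx,p,Rt);print('to off .13',(pg-p)/.15,R.from_matrix(Q).as_rotvec()/(np.pi/4))
E
```

```text
rx [-0.09774961 -0.69888637 -0.7085994 ] z [0.09963222 0.70005244 0.70710678] ang nan
off 0.19261284279718383 lat [-0.00039291  0.00027539 -0.00021728]
tip off 0.05260562452496947 lat [-0.00012863  0.0004437  -0.00042115]
tip,collar,mouth px [[228.16116027 239.6243554 ]
 [281.10624744 164.71660781]
 [208.71171734 266.69606338]]
depth pts tip/shaft [[ 0.5469 -0.0377  0.1738]
 [ 0.5462 -0.0314  0.1779]
 [ 0.548  -0.0204  0.1886]] pred [ 0.5411 -0.0402  0.1668]
to off .13 [-0.038121   -0.29380698 -0.29439951] [-0.00259433  0.00036604 -0.00306636]<stdin>:5: RuntimeWarning: invalid value encountered in arccos
```

>>> {"fn": "play_rows", "kwargs": {"targets": [[[-0.006,-0.044,-0.044],[0,0,0]],[[-0.006,-0.044,-0.044],[0,0,0]],[[-0.006,-0.044,-0.044],[0,0,0]],[[-0.006,-0.044,-0.044],[0,0,0]],[[-0.006,-0.044,-0.044],[0,0,0]],[[-0.006,-0.044,-0.044],[0,0,0]],[[-0.006,-0.044,-0.044],[0,0,0]],[[0,0,0],[0,0,0]],[[0,0,0],[0,0,0]]]}}

```text
time_s: 8.65
eef_pos: [0.5563, 0.0591, 0.2462]
orientation: [[0.131, 0.989, 0.063], [0.896, -0.146, 0.419], [0.424, 0.001, -0.906]]
force: [0.4, -0.6, 0.3]
opening: 0.193
grasp_force: 45.0
```

```bash
cat > chk.py <<'E'
from goal import *
o=monitor.get_obs();Rt=o['orientation'];p=o['eef_pos'];ro=p+Rt@ro_t;rx=Rt@rx_t;rx/=np.linalg.norm(rx);tip=ro+.14*rx
y=np.radians(8.1);z=np.array([np.sin(y),np.cos(y),1])/np.sqrt(2);m=np.array([.536,-.0775,.13])
d=ro-m;t=tip-m;print('t',o['time_s'],'ang',np.arccos(min(1,-rx@z)),'off',d@z,'lat',d-(d@z)*z,'tiplat',t-(t@z)*z)
print('F',o['force'].round(2),'T',o['torque'].round(3),'q',o['joints'].round(3),'grip',o['grasp_force'])
E
python3 - <<'E'
from chk import *
c=snap('scene');cv2.imwrite('pics/s5.png',cv2.resize(c['img'][170:320,160:310],(600,600),interpolation=2)[:,:,::-1])
E
```

```text
t 8.65 ang 0.002978948398862823 off 0.1256095046112892 lat [ 0.00046063 -0.00095419  0.00087977] tiplat [ 0.00034924 -0.00066084  0.00060504]
F [ 0.43 -0.63  0.3 ] T [-0.512 -0.014 -0.022] q [ 0.709  0.452 -0.867  1.747 -0.103  0.985 -0.181] grip 44.99527931213379
```

View pics/s5.png

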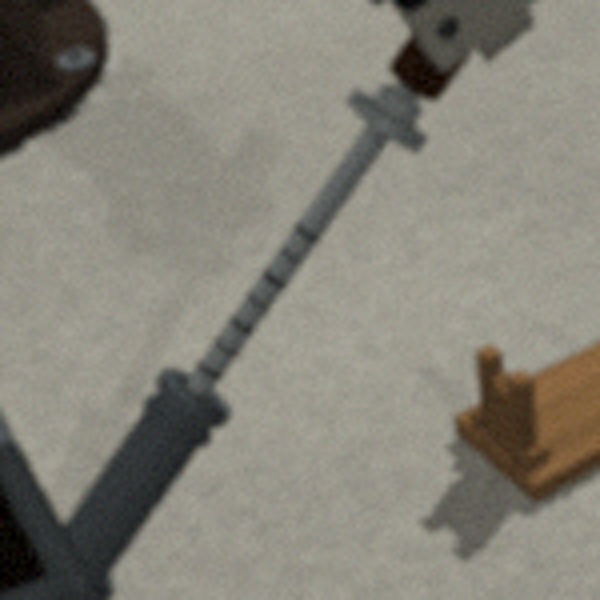

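The tip has entered the mouth at crop (200,385), centred, with no contact force. I'll keep sliding it in.

>>> {"fn": "play_rows", "kwargs": {"targets": [[[-0.0066,-0.0467,-0.0471],[0,0,0]],[[-0.0066,-0.0467,-0.0471],[0,0,0]],[[-0.0066,-0.0467,-0.0471],[0,0,0]],[[-0.0066,-0.0467,-0.0471],[0,0,0]],[[0,0,0],[0,0,0]]]}}

```text
time_s: 9.2
eef_pos: [0.5517, 0.0293, 0.2164]
orientation: [[0.134, 0.989, 0.062], [0.896, -0.147, 0.419], [0.423, -0.001, -0.906]]
force: [0.0, 0.5, -0.8]
opening: 0.192
grasp_force: 45.0
```

```bash
python3 chk.py
```

```text
t 9.2 ang 0.004155599382917423 off 0.08320070636923729 lat [-1.23665436e-05 -1.08405630e-03  1.07498384e-03] tiplat [-0.00049329 -0.00082005  0.00088138]
F [ 0.    0.49 -0.77] T [-0.546 -0.019 -0.019] q [ 0.749  0.486 -0.854  1.781 -0.087  0.948 -0.129] grip 44.99488413333893
```

>>> {"fn": "play_rows", "kwargs": {"targets": [[[-0.0066,-0.0467,-0.0475],[0,0,0]],[[-0.0066,-0.0467,-0.0475],[0,0,0]],[[-0.0066,-0.0467,-0.0475],[0,0,0]],[[-0.0066,-0.0467,-0.0475],[0,0,0]],[[-0.0066,-0.0467,-0.0475],[0,0,0]],[[-0.0066,-0.0467,-0.0475],[0,0,0]],[[-0.0066,-0.0467,-0.0475],[0,0,0]],[[0,0,0],[0,0,0]]]}}

```text
time_s: 10.0
eef_pos: [0.5448, -0.0195, 0.1668]
orientation: [[0.133, 0.989, 0.062], [0.896, -0.147, 0.419], [0.424, -0.0, -0.906]]
force: [0.2, 0.0, -0.8]
opening: 0.192
grasp_force: 45.0
```

```bash
python3 - <<'E'
from chk import *
c=snap('scene');cv2.imwrite('pics/s6.png',cv2.resize(c['img'][200:300,160:260],(600,600),interpolation=2)[:,:,::-1])
E
```

```text
t 10.0 ang 0.00373502236564039 off 0.013324832673505687 lat [ 0.00010911 -0.00087281  0.00084872] tiplat [-0.00028241 -0.00060049  0.00063429]
F [ 0.2   0.03 -0.79] T [-0.597 -0.026 -0.028] q [ 0.809  0.553 -0.826  1.821 -0.051  0.889 -0.047] grip 44.99492704868317
```

View pics/s6.png

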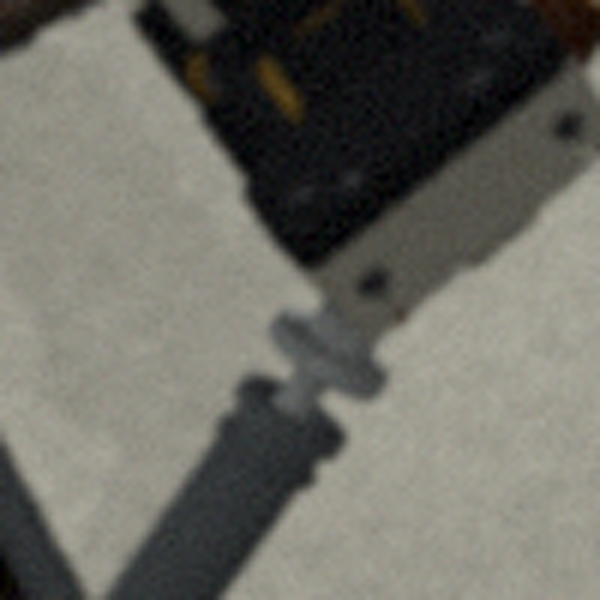

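The collar is about 13 mm above the rim and square to it. That was my last allowed picture, so I'll finish by force in small steps.

>>> {"fn": "play_rows", "kwargs": {"targets": [[[-0.0033,-0.0233,-0.0236],[0,0,0]],[[-0.0027,-0.0187,-0.0189],[0,0,0]],[[-0.0013,-0.0093,-0.0094],[0,0,0]],[[0,0,0],[0,0,0]],[[0,0,0],[0,0,0]]]}}

```text
time_s: 10.55
eef_pos: [0.5443, -0.0255, 0.1604]
orientation: [[0.131, 0.989, 0.063], [0.896, -0.145, 0.419], [0.424, 0.002, -0.906]]
force: [-0.3, 0.6, -1.2]
opening: 0.189
grasp_force: 45.0
```

```bash
python3 chk.py
```

```text
t 10.55 ang 0.0025622598475860126 off 0.004528330278805958 lat [ 0.00060674 -0.00080361  0.0007101 ] tiplat [ 0.00056839 -0.00054746  0.00046191]
F [-0.28  0.64 -1.19] T [-0.54  -0.005  0.009] q [ 0.816  0.563 -0.823  1.825 -0.045  0.881 -0.035] grip 44.995243549346924
```

>>> {"fn": "play_rows", "kwargs": {"targets": [[[-0.0013,-0.0093,-0.0094],[0,0,0]],[[0,0,0],[0,0,0]],[[-0.0007,-0.0047,-0.0047],[0,0,0]],[[0,0,0],[0,0,0]]]}}

```text
time_s: 10.95
eef_pos: [0.5439, -0.0278, 0.1581]
orientation: [[0.131, 0.989, 0.063], [0.896, -0.146, 0.419], [0.424, 0.001, -0.906]]
force: [0.1, -0.1, -0.9]
opening: 0.191
grasp_force: 45.0
```

>>> {"fn": "play_rows", "kwargs": {"targets": [[[-0.0007,-0.0047,-0.0047],[0,0,0]],[[0,0,0],[0,0,0]]]}}

```text
time_s: 11.15
eef_pos: [0.5438, -0.0286, 0.1574]
orientation: [[0.131, 0.989, 0.063], [0.896, -0.146, 0.419], [0.424, 0.001, -0.906]]
force: [0.1, -1.1, -1.1]
opening: 0.194
grasp_force: 45.0
```

>>> {"fn": "play_rows", "kwargs": {"targets": [[[-0.0007,-0.0047,-0.0047],[0,0,0]],[[0,0,0],[0,0,0]]]}}

```text
time_s: 11.35
eef_pos: [0.5439, -0.029, 0.1569]
orientation: [[0.131, 0.989, 0.063], [0.896, -0.145, 0.419], [0.424, 0.002, -0.906]]
force: [0.7, 0.2, -1.1]
opening: 0.191
grasp_force: 45.0
```

```bash
python3 chk.py
```

```text
t 11.35 ang 0.002742088472870274 off -0.000444186029270755 lat [ 0.00064912 -0.00077878  0.00067955] tiplat [ 0.00062371 -0.00050479  0.00041187]
F [ 0.73  0.19 -1.13] T [-0.35  -0.004 -0.038] q [ 0.82   0.568 -0.821  1.827 -0.042  0.877 -0.029] grip 44.99502897262573
```

>>> {"fn": "play_rows", "kwargs": {"targets": [[[-0.0007,-0.0047,-0.0047],[0,0,0]],[[0,0,0],[0,0,0]]]}}

```text
time_s: 11.55
eef_pos: [0.5439, -0.0289, 0.1567]
orientation: [[0.13, 0.989, 0.063], [0.896, -0.145, 0.42], [0.425, 0.002, -0.905]]
force: [-0.1, 3.1, 4.9]
opening: 0.194
grasp_force: 45.0
```

>>> {"fn": "play_rows", "kwargs": {"targets": [[[-0.0007,-0.0047,-0.0047],[0,0,0]],[[0,0,0],[0,0,0]]]}}

```text
time_s: 11.75
eef_pos: [0.544, -0.0288, 0.1566]
orientation: [[0.129, 0.99, 0.063], [0.896, -0.144, 0.421], [0.426, 0.002, -0.905]]
force: [-2.2, 4.3, 10.1]
opening: 0.19
grasp_force: 45.0
```

```bash
python3 chk.py
```

```text
t 11.75 ang 0.004415852832287224 off -0.0005517856646337709 lat [ 0.00082267 -0.00052466  0.00040351] tiplat [ 9.97116515e-04 -1.15657800e-04 -2.59909874e-05]
F [-2.23  4.35 10.11] T [1.097 0.281 0.15 ] q [ 0.821  0.57  -0.822  1.827 -0.042  0.876 -0.027] grip 45.00446319580078
```

Contact is at about 11 N and motion has stopped, so the collar is seated. I'll hold briefly, then draw it out.

>>> {"fn": "play_rows", "kwargs": {"targets": [[[0,0,0],[0,0,0]],[[0,0,0],[0,0,0]],[[0,0,0],[0,0,0]],[[0,0,0],[0,0,0]],[[0,0,0],[0,0,0]]]}}

```text
time_s: 12.25
eef_pos: [0.544, -0.0288, 0.1566]
orientation: [[0.129, 0.99, 0.063], [0.896, -0.144, 0.421], [0.425, 0.002, -0.905]]
force: [-1.8, 4.9, 9.7]
opening: 0.196
grasp_force: 45.0
```

>>> {"fn": "play_rows", "kwargs": {"targets": [[[0.002,0.014,0.014],[0,0,0]],[[0.004,0.028,0.028],[0,0,0]],[[0.0066,0.0467,0.0471],[0,0,0]],[[0.0066,0.0467,0.0471],[0,0,0]],[[0,0,0],[0,0,0]]]}}

```text
time_s: 12.75
eef_pos: [0.5471, -0.0086, 0.1773]
orientation: [[0.129, 0.99, 0.064], [0.896, -0.144, 0.419], [0.424, 0.004, -0.906]]
force: [0.3, -0.1, -0.3]
opening: 0.192
grasp_force: 45.0
```

```bash
python3 chk.py
```

```text
t 12.75 ang 0.0034169654211565386 off 0.02856599530249489 lat [ 0.00107162 -0.00071889  0.00056073] tiplat [ 0.00138889 -0.00048781  0.00028725]
F [ 0.27 -0.09 -0.28] T [-0.572 -0.012 -0.055] q [ 0.797  0.538 -0.835  1.815 -0.058  0.898 -0.06 ] grip 44.99533474445343
```

>>> {"fn": "play_rows", "kwargs": {"targets": [[[0.0085,0.063,0.0636],[0,0,0]],[[0.0085,0.063,0.0636],[0,0,0]],[[0.0085,0.063,0.0636],[0,0,0]],[[0.0085,0.063,0.0636],[0,0,0]],[[0.0085,0.063,0.0636],[0,0,0]],[[0.0085,0.063,0.0636],[0,0,0]],[[0.0085,0.063,0.0636],[0,0,0]],[[0.0085,0.063,0.0636],[0,0,0]],[[0.0085,0.063,0.0636],[0,0,0]],[[0.0085,0.063,0.0636],[0,0,0]],[[0.0085,0.063,0.0636],[0,0,0]],[[0.0085,0.063,0.0636],[0,0,0]]]}}

```text
time_s: 13.95
eef_pos: [0.5618, 0.1039, 0.2911]
orientation: [[0.131, 0.989, 0.063], [0.896, -0.145, 0.419], [0.424, 0.002, -0.906]]
force: [-0.3, -0.0, -0.2]
opening: 0.192
grasp_force: 45.0
```

```bash
python3 chk.py; python3 - <<'E'
from goal import *
o=monitor.get_obs();print((POS0-o['eef_pos'])/.15,R.from_matrix(RT0@o['orientation'].T).as_rotvec()/(np.pi/4))
E
```

```text
t 13.95 ang 0.002510577099215624 off 0.1892709379023154 lat [-0.00032619 -0.00068892  0.00072801] tiplat [-0.00038973 -0.00043882  0.00048936]
F [-0.3  -0.02 -0.24] T [-0.532 -0.056 -0.026] q [ 0.639  0.408 -0.88   1.684 -0.119  1.046 -0.268] grip 44.99484658241272
[-0.22400022  0.90495668 -0.51608882] [-1.00070184  0.07846744  0.15987569]
```

>>> {"fn": "play_rows", "kwargs": {"targets": [[[-0.025,0.1,-0.067],[-0.1112,0.0087,0.0178]],[[-0.025,0.1,-0.067],[-0.1112,0.0087,0.0178]],[[-0.025,0.1,-0.067],[-0.1112,0.0087,0.0178]],[[-0.025,0.1,-0.067],[-0.1112,0.0087,0.0178]],[[-0.025,0.1,-0.067],[-0.1112,0.0087,0.0178]],[[-0.025,0.1,-0.067],[-0.1112,0.0087,0.0178]],[[-0.025,0.1,-0.067],[-0.1112,0.0087,0.0178]],[[-0.025,0.1,-0.067],[-0.1112,0.0087,0.0178]],[[-0.025,0.1,-0.067],[-0.1112,0.0087,0.0178]],[[0,0,0],[0,0,0]],[[0,0,0],[0,0,0]],[[0,0,0],[0,0,0]]]}}

```text
time_s: 15.15
eef_pos: [0.5285, 0.2376, 0.2003]
orientation: [[0.013, 1.0, -0.002], [0.939, -0.013, -0.343], [-0.343, 0.003, -0.939]]
force: [-0.4, -0.2, -0.6]
opening: 0.191
grasp_force: 45.0
```

>>> {"fn": "play_rows", "kwargs": {"targets": [[[0,0,0],[0,0,0]],[[0,0,0],[0,0,0]],[[0,0,0],[0,0,0]],[[0,0,0],[0,0,0]],[[0,0,0],[0,0,0]]]}}

```text
time_s: 15.65
eef_pos: [0.5281, 0.2379, 0.2]
orientation: [[0.012, 1.0, -0.002], [0.939, -0.012, -0.343], [-0.343, 0.002, -0.939]]
force: [0.7, -0.4, -2.0]
opening: 0.197
grasp_force: 45.0
```

```bash
python3 - <<'E'
from goal import *
o=monitor.get_obs();Rt=o['orientation'];ro=o['eef_pos']+Rt@ro_t;rx=Rt@rx_t
print('pred stop',ro,'rx',rx,'dq',abs(o['dq']).max(),o['grasp_force'],o['opening'])
# verify rod level by scene depth: points in a thin slab near the predicted shaft
c=snap('scene');vv,uu=np.mgrid[100:300,200:420];P=pts(c,np.c_[uu.ravel(),vv.ravel()])
s=(P-ro)@rx;r=np.linalg.norm(P-ro-s[:,None]*rx,axis=1)
for a in(.02,.05,.08,.11,.13):
    k=(abs(s-a)<.01)&(r<.025);print(a,k.sum(),P[k].mean(0).round(4))
E
```

```text
pred stop [0.52735854 0.18373147 0.21678564] rx [-1.05883860e-02 -9.99999067e-01 -4.43362415e-05] dq 0.005289476333462733 44.99519348144531 0.1965851073410498
0.02 61 [0.5298 0.1636 0.2174]
0.05 65 [0.5299 0.1332 0.2175]
0.08 65 [0.5296 0.1033 0.2174]
0.11 70 [0.5293 0.0738 0.2175]
0.13 67 [0.5285 0.0544 0.217 ]
```

The rod is level at z ≈ 0.217 m, still, and held, so I'm handing the job in.

```bash
python3 -c "
from workcell import ticket
print(ticket.finish_job())"
```

```text
the job is handed in; nothing more can be done
None
```

The job is handed in, with no verdict returned: the rod seated on the rim at about 11 N, came fully out, and is held level and still about 217 mm above the bench, and I didn't re-check the bystanders at the end.

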